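Set the lap counter for a handicap heat

TASK

Set the lap counter for a handicap heat by pushing its two pointers round with a fingertip, without pinching them: the left pointer to the square start block of its dial, and the right pointer to the third round stud clockwise from the start block of its dial, for a three-lap start. Leave the housing standing where it is, do not disturb the loose parts on and around it, and finish clear of everything.

Things in the scene. Friction and masses are not known exactly. Their poses are not given: they have to be found in the camera images.
- counter: green plastic lap counter, a box 190 mm deep (its x), 400 wide (its y), 50 high, loose on rubber feet, 1.3 to 2.1 kg; origin under its centre, x away from the robot, y to the robot's left, turned up to 0.3 rad. On top are two round dials, 110 mm left and right of the middle, and between them a shut smoked lid 42 mm wide, its top 57 mm above the table
- left_dial (a point): centre of the face of the left (robot's left) white dial, 176 mm across, 53 mm above the table; axes those of the housing. Round it, 79 mm out and 30 degrees apart, stand 12 dark steel marks: one square-cornered start block (16 mm wide, 10 radially, 6 high) on the far side (housing +x) and 11 round studs (8 mm across, 4 high)
- left_pointer (a joint): angle (rad) of the left pointer about its dial's centre, growing counterclockwise from above; 0 = at its start block. No stops; stays where left; 0.7 N at 45 mm moves it. A steel bar, one-sided, from a round hub (22 mm across, 24 high) out to 70 mm from the axis, 9 mm wide, from 6 mm to 22 mm above the dial face
- left_tip (a point): the outer tip of the left pointer, 70 mm from the axis, 14 mm above the dial face; x along the bar, outward
- left_target (a point): where the tip of the left pointer belongs: 70 mm from the axis at the same height as the tip, just inside the start block
- left_ccw_side: the counterclockwise-side half of the left pointer's bar, a 56 x 4.5 x 16 mm strip whose long face is pushed to turn the pointer the other way; origin on the pointer's axis at the dial face, x along the bar, outward
- left_cw_side: the clockwise-side half of the left pointer's bar, a 56 x 4.5 x 16 mm strip whose long face is pushed to turn the pointer the other way; origin on the pointer's axis at the dial face, x along the bar, outward
- right_dial (a point): centre of the face of the right (robot's right) white dial, 176 mm across, 53 mm above the table; axes those of the housing. Round it, 79 mm out and 30 degrees apart, stand 12 dark steel marks: one square-cornered start block (16 mm wide, 10 radially, 6 high) on the far side (housing +x) and 11 round studs (8 mm across, 4 high)
- right_pointer (a joint): angle (rad) of the right pointer about its dial's centre, growing counterclockwise from above; 0 = at its start block. No stops; stays where left; 0.7 N at 45 mm moves it. A steel bar, one-sided, from a round hub (22 mm across, 24 high) out to 70 mm from the axis, 9 mm wide, from 6 mm to 22 mm above the dial face
- right_tip (a point): the outer tip of the right pointer, 70 mm from the axis, 14 mm above the dial face; x along the bar, outward
- right_target (a point): where the tip of the right pointer belongs: 70 mm from the axis at the same height as the tip, just inside the third round stud clockwise (seen from above) from the start block, the stud on the housing's -y side
- right_ccw_side: the counterclockwise-side half of the right pointer's bar, a 56 x 4.5 x 16 mm strip whose long face is pushed to turn the pointer the other way; origin on the pointer's axis at the dial face, x along the bar, outward
- right_cw_side: the clockwise-side half of the right pointer's bar, a 56 x 4.5 x 16 mm strip whose long face is pushed to turn the pointer the other way; origin on the pointer's axis at the dial face, x along the bar, outward
- pinion: brass pinion gear, 20 mm across, 13 mm high, standing loose on the smoked lid; bystander, origin under its centre
- car: slot racing car of chrome and red, 130 x 60 x 33 mm, left of the counter; bystander, origin under its centre, x along it
- drum: upright black rubber tyre trueing drum, 58 mm across, on an 80 x 70 mm metal foot, 90 mm high; bystander right of the counter, origin under its centre
- puller: brass pinion puller, 85 x 40 x 12 mm, lying near the robot on the left; bystander, origin at the underside of its yoke
- screwdriver: screwdriver, 150 mm long, lying near the robot on the right; bystander
- oil: small oil bottle, 34 mm across, 80 mm high; bystander on the left, origin under its centre
- tyre: black tyre, 28 mm across, 12 mm high, lying flat on the smoked lid; bystander, origin under its centre
- tray: open metal parts tray, 100 x 130 x 30 mm; bystander on the right, origin under its centre

How it is judged:
At the end, for the whole second after the job is handed in: Each pointer tip is within 10 mm (8 degrees) of its mark: the left one at the start block, the right one at the third stud clockwise from it. Both at rest; the housing flat and within 20 mm of where it stood, every loose part within 20 mm of its start (distance between left_tip and left_target below 0.01 m and distance between right_tip and right_target below 0.01 m and linear speed of counter below 0.01 m/s and velocity of joint left_pointer between -0.05 and 0.05 rad/s and velocity of joint right_pointer between -0.05 and 0.05 rad/s and angle between counter's own z axis and vertical below 0.03 rad and distance of each of counter, pinion, car, drum, puller, screwdriver, oil, tyre, tray from where it was at the start of the episode below 0.02 m); the robot touches nothing.
It fails at once if a pointer is pinched (squeezed from both sides at once) ((contact force between the fingers and left_ccw_side above 1.5 N and contact force between the fingers and left_cw_side above 1.5 N) or (contact force between the fingers and right_ccw_side above 1.5 N and contact force between the fingers and right_cw_side above 1.5 N)).
It fails at once if the lap counter is lifted, tipped, or shoved more than 20 mm (height (world z) of counter above 0.006 m or angle between counter's own z axis and vertical above 0.06 rad or distance of counter from where it was at the start of the episode above 0.02 m).
It fails at once if a loose part is lifted, carried or knocked more than 20 mm away (distance of any of pinion, car, drum, puller, screwdriver, oil, tyre, tray from where it was at the start of the episode above 0.02 m).
It also fails if it takes over 67 s, if anything falls off the work surface, if the arm or the gripper's body presses on something with over 40 N, if the wrist force passes 120 N, or if a joint passes its speed limit or range.

ROBOT

A 6-joint arm with a two-finger parallel gripper is mounted at the origin on the work surface. World frame = base frame: x ahead of the robot, y to its left, z up, the work surface at z = 0. Lengths are in m, angles in rad, forces in N, time in s.
With the tool pointing down it reaches from about 0.375 to 0.975 m from the base axis. Payload 3.8 kg.
Tool frame: the origin (TCP) lies at the very end of the fingers, on their centre line; the grasp point (between the pads) lies 19 mm behind it; z points along the fingers, y is the line along which they close (so a half turn about z gives the same grasp; the last joint's range is limited). The gripper opens to 85 mm and grips with 20 to 120 N. Pads are 22 mm wide; open, the fingers measure 114 mm over their backs; the gripper's body (76 mm by 85 mm) begins 54 mm behind the grasp point. The pads swing forward as they close: fully open they stand 13 mm farther back than shut.
Start: joints at [1.104, 0.264, 1.604, -0, 1.274, -0.037], TCP at [0.281, 0.614, 0.231] pointing down, gripper open.
Joint ranges: [-2.63, 2.63], [-0.94, 2.18], [0.31, 2.57], [-1.31, 4.45], [0, 2.66], [-2.55, 2.55]. Speed limits (rad/s): [2.57, 2.57, 3.14, 3.14, 3.14, 3.14].

INTERFACE

Orientations are given as a rotation vector (axis times angle).
In Python, from workcell import bot, vision gives the robot as it stands. The module is installed in compiled form; this text tells all that it offers.
- The arm moves only by the tool play_rows, never from a script. Its argument "moves" is a list that holds one entry, the list of rows, each a list of 7 numbers: the turn, a rotation vector about the tool's x, y, z as a fraction of full scale, then the shift along the tool's x, y, z as a fraction of full scale, then the finger opening in mm, from 0 to 85.4. In form: [[[ax, ay, az, x, y, z, jaw], ...]]. A call has 1 to 5 rows; each row shifts and turns the commanded pose from where the row before left it, along the tool's axes as they then stand; what a row does not reach is not made up. Full scale, the value 1, is 0.1 m for a shift and 0.5 rad for a turn. A row lasts 1/12 s, in which the tool goes at most 41.7 mm and 7.16 degrees, less where a joint would pass 70% of its speed; a pose out of reach is approached as far as the arm can. A call with a number of a shift or a turn outside -1 to 1 is refused whole. A call with a gripper value outside its range is refused whole. The fingers move at their own pace and stop on an object; "newtons" is the grip in N (left out, the last holds). Time passes only in rows, so rows that do not move let the fingers close. It gives the time, the measured TCP pose, the force, the opening and the grip force at its end, in the units of the state.
- bot.read_state(): the state, without advancing time (a new reading comes with each control period).
- vision.read_camera(name): name is "side" or "top" or "wrist"; returns a dict with "image" (480x640x3 uint8, red, green, blue), "depth" (480x640 float32, m along the optical axis (not along the pixel's ray), 0 where there is no reading), "K" (3x3 intrinsics, pixels), "R" (3x3) and "t" (3): a world point X has camera coordinates R X + t. Camera axes: x right, y down, z forward; pixel columns grow to the right and rows downward; lengths in m; the calibration is good to about 2 mm. A picture is of the moment at which its call begins.
- bot.finish_job(): hands the job in; it is judged then, once.
The state is a dict: "time": time; "q": joint angles; "joint_vel": joint speeds; "joint_torque": joint torques, N m; "tool_pos": TCP position; "tcp_rot": TCP orientation; "wrist_force": force on the tool from outside, world axes, zero at the start; "torque": the same for the moment, N m; "width": opening from 0.0 (shut) to 1.0 (fully open); "grip_force": force on a finger pad.
Only numpy, scipy, OpenCV 4.12 (cv2) and the standard library are available. Lean on these libraries where they do the work, as an engineer would, in place of code of your own. Each camera call takes 0.05 s, during which the arm holds its last target. There are 200 camera calls.

## Working session

There is one attempt and no reset: what is moved stays moved. The work goes in short steps, Python scripts to look and compute and a tool call to move; the robot and the scene stay as the last step left them, time stands still between calls to the robot, and variables do not carry over. Pictures are saved under pics/ and viewed, at most 10 in all, crops included, and the job is handed in when it is done.

Besides the shell and the picture viewer there is one more tool, called as name(argument=value, ...), one argument or row to a line, values as JSON. play_rows: Moves the arm, as the interface text tells. Its arguments: {"type":"object","properties":{"moves":{"type":"array","items":{"type":"array","items":{"type":"array","items":{"type":"number"}}}},"newtons":{"type":"number"}},"required":["moves"]}

```bash
mkdir -p pics
python3 - <<'E'
from workcell import bot, vision
import cv2
s=bot.read_state(); print({k:s[k] for k in('time','tool_pos','tcp_rot','width','wrist_force')})
for n in('top','side'):
    c=vision.read_camera(n); cv2.imwrite(f'pics/{n}0.png',c['image'][:,:,::-1])
    print(n,c['K'].tolist(),c['R'].tolist(),c['t'].tolist())
E
```

```text
{'time': 0.0, 'tool_pos': array([0.28093505, 0.6129834 , 0.22997741]), 'tcp_rot': array([-0.66975178, -3.06879771,  0.0033608 ]), 'width': 0.9993346957500224, 'wrist_force': array([ 0.75604058,  0.40138658, -0.21881862])}
top [[471.54066570647393, 0.0, 315.1429190400599], [0.0, 471.54066570647393, 239.5636966514672], [0.0, 0.0, 1.0]] [[0.0016384669011679108, -0.9999977158149853, -0.0013725126686270266], [-0.9879452178944038, -0.0014062572092758353, -0.15479750928306407], [0.154795225591078, 0.0016095979228130989, -0.9879452653506335]] [0.010635578110698044, 0.49953224807902485, 1.1552034511010785]
side [[447.2306951748299, 0.0, 321.5227224701169], [0.0, 447.2306951748299, 241.82159441412014], [0.0, 0.0, 1.0]] [[-0.9998161223184767, 0.005076267874105235, -0.018491972758875867], [0.0172162316650068, 0.662316910408265, -0.7490259752201568], [0.008445289770132033, -0.7492066081473925, -0.6622825193140599]] [0.4811040389967522, 0.03014435003594732, 1.1107446733089128]
```

View pics/top0.png

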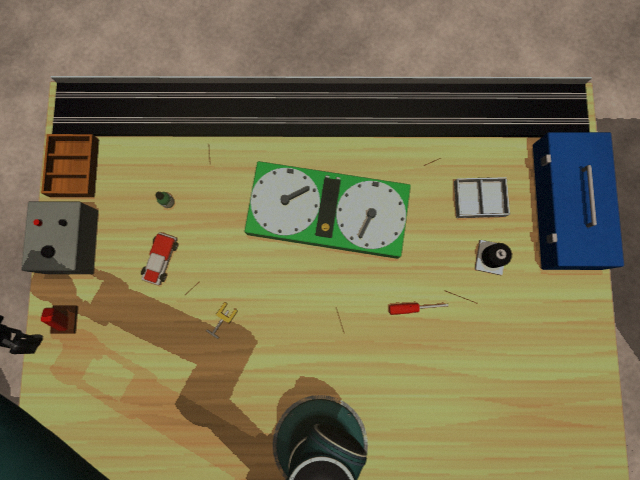

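```bash
cat > h.py <<'E'
from workcell import bot, vision
import numpy as np, cv2
def ray(c,uv,z):
    uv=np.atleast_2d(uv).astype(float)
    d=np.c_[uv,np.ones(len(uv))]@np.linalg.inv(c['K']).T@c['R']
    o=-c['R'].T@c['t']
    return o+d*((z-o[2])/d[:,2])[:,None]
def measure(c):
    im=c['image'].astype(int); r,g,b=im[...,0],im[...,1],im[...,2]
    green=((g>r+40)&(g>b+40)&(r<100)).astype(np.uint8)
    cs,_=cv2.findContours(green,cv2.RETR_EXTERNAL,cv2.CHAIN_APPROX_NONE)
    k=max(cs,key=cv2.contourArea)
    hull=np.zeros(green.shape,np.uint8); cv2.drawContours(hull,[cv2.convexHull(k)],-1,1,-1)
    white=(((im.min(2)>110)&(im.max(2)-im.min(2)<60))&(hull>0)).astype(np.uint8)
    cs,_=cv2.findContours(white,cv2.RETR_EXTERNAL,cv2.CHAIN_APPROX_NONE)
    cs=sorted(cs,key=cv2.contourArea)[-2:]
    D=[]
    for q in cs:
        P=ray(c,cv2.convexHull(q)[:,0],.053)[:,:2]
        D.append((cv2.minEnclosingCircle(P.astype(np.float32)),q))
    D.sort(key=lambda x:-x[0][0][1])
    L,R=[np.array(d[0][0]) for d in D]
    v=L-R; yaw=np.arctan2(-v[0],v[1])
    print('dials',L,R,'radii',D[0][0][1],D[1][0][1],'sep',np.hypot(*v),'yaw',yaw)
    for n,(d,q) in zip('LR',D):
        m=np.zeros(green.shape,np.uint8); cv2.drawContours(m,[cv2.convexHull(q)],-1,1,-1)
        dark=(m>0)&(im.max(2)<110)
        vv,uu=np.nonzero(dark)
        P=ray(c,np.c_[uu,vv],.075)[:,:2]-np.array(d[0]); 
        rr=np.hypot(*P.T); s=(rr<66)*1&(rr<.066)&(rr>.02)
        a=np.arctan2(P[s>0][:,1],P[s>0][:,0]); mean=np.angle(np.exp(1j*a).mean())
        print(n,'pointer angle rel',(mean-yaw+np.pi)%(2*np.pi)-np.pi,'world',mean,'n',s.sum(),'spread',np.abs(np.exp(1j*a).mean()))
    return L,R,yaw
E
python3 - <<'E'
from h import *
for n in('top','side'):
    c=vision.read_camera(n)
    print(n); measure(c)
    if n=='top':
        for u in [(325,227),(330,190)]: print('lid part',ray(c,u,.06))
    cv2.imwrite(f'pics/{n}1.png',cv2.resize(c['image'][130:280,220:440,::-1] if n=='top' else c['image'][:,:,::-1],None,fx=3 if n=='top' else 1,fy=3 if n=='top' else 1))
E
```

```text
top
dials [0.57542372 0.09164555] [ 0.54226196 -0.1264437 ] radii 0.08341535925865173 0.08388519287109375 sep 0.220596066222184 yaw -0.15090000677523327
L pointer angle rel 3.123102098487145 world 2.9722020917119116 n 21 spread 0.8684612199829272
R pointer angle rel 2.7677477495716705 world 2.6168477427964367 n 66 spread 0.9150714650200953
lid part [[ 0.52800485 -0.01319902  0.06      ]]
lid part [[ 0.62311961 -0.02599358  0.06      ]]
side
dials [0.6002509  0.09210492] [ 0.56515795 -0.12426482] radii 0.08985292166471481 0.08904260396957397 sep 0.2191971254506017 yaw -0.1607896022011202
L pointer angle rel -0.8109215171755313 world -0.9717111193766517 n 121 spread 0.4811261526688614
R pointer angle rel 2.498228355809813 world 2.3374387536086925 n 139 spread 0.9000361436738815
```

View pics/top1.png

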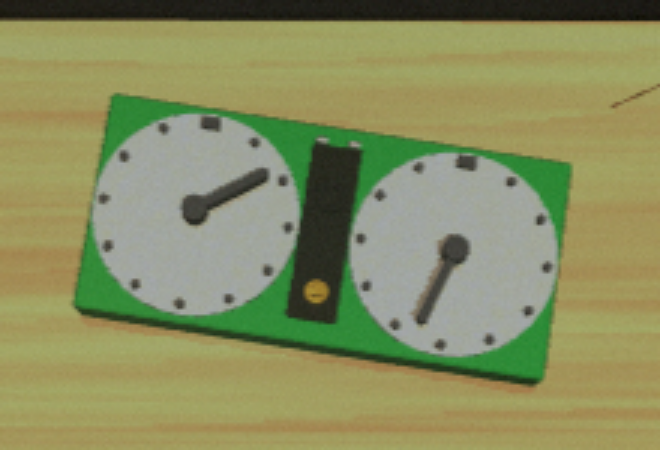

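View pics/side1.png

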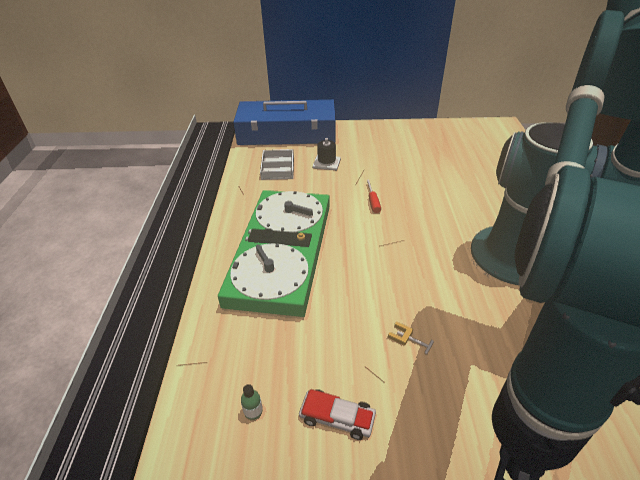

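Run:
```python
from h import *
t=vision.read_camera('top'); s=vision.read_camera('side')
f=lambda x,y:(220+(x+.5)/3-.5,130+(y+.5)/3-.5)
P={}
for n,p,z in [('hubL',(195,209),.077),('tipL',(267,172),.075),('blkL',(210,122),.059),('hubR',(455,248),.077),('tipR',(420,322),.075),('blkR',(466,161),.059),('c1',(113,94),.05),('c2',(571,164),.05),('c3',(543,378),.05),('c4',(78,305),.05)]:
    P[n]=ray(t,f(*p),z)[0]; print(n,P[n].round(4))
for a,b in [('hubL','tipL'),('hubL','blkL'),('hubR','tipR'),('hubR','blkR'),('c1','c2'),('c4','c1'),('hubL','hubR')]:
    v=(P[b]-P[a])[:2]; print(a,b,np.hypot(*v).round(4),np.degrees(np.arctan2(v[1],v[0])).round(1))
for n,p,z in [('hubL',(268,264),.077),('tipL',(259,247),.075),('hubR',(288,206),.077),('tipR',(312,210),.075)]: print('side',n,ray(s,p,z)[0].round(4))
for c,p in [(t,(285,210)),(t,(371,200)),(s,(280,285)),(s,(270,214))]:
    d=c['depth'][p[1],p[0]]; X=c['R'].T@(d*np.linalg.inv(c['K'])@[*p,1]-c['t']); print('depth',X.round(4))
```

```text
hubL [0.5946 0.0872 0.077 ]
tipL [0.6268 0.0277 0.075 ]
blkL [0.6748 0.0766 0.059 ]
hubR [ 0.5619 -0.1275  0.077 ]
tipR [ 0.5004 -0.098   0.075 ]
blkR [ 0.6409 -0.1402  0.059 ]
c1 [0.7024 0.1606 0.05  ]
c2 [ 0.6409 -0.2307  0.05  ]
c3 [ 0.4574 -0.202   0.05  ]
c4 [0.5185 0.1862 0.05  ]
hubL tipL 0.0676 -61.6
hubL blkL 0.0809 -7.5
hubR tipR 0.0682 154.4
hubR blkR 0.0801 -9.1
c1 c2 0.3962 -98.9
c4 c1 0.1857 -7.9
hubL hubR 0.2172 -98.7
side hubL [0.5988 0.1001 0.077 ]
side tipL [0.6248 0.0412 0.075 ]
side hubR [ 0.5653 -0.112   0.077 ]
side tipR [ 0.5035 -0.096   0.075 ]
depth [0.5728 0.0877 0.0529]
depth [ 0.5988 -0.13    0.0537]
depth [0.5714 0.1416 0.053 ]
depth [ 0.6137 -0.1104  0.0533]
```

play_rows(
  moves=[
    [[0, 0, 0, -0.26, -0.2, 0, 0], [0, 0, 0, -0.26, -0.2, 0, 0], [0, 0, 0, -0.26, -0.2, 0, 0], [0, 0, 0, -0.26, -0.2, 0, 0], [0, 0, 0, -0.26, -0.2, 0, 0]],
  ],
  newtons=20,
)

```text
time: 0.72
tool_pos: [0.3581, 0.4672, 0.2312]
tcp_rot: [0.669, 3.069, 0.0]
wrist_force: [0.4, 0.8, -0.3]
width: 0.297
grip_force: 0.0
```

play_rows(
  moves=[
    [[0, 0, 0, -0.26, -0.2, 0, 0], [0, 0, 0, -0.26, -0.2, 0, 0], [0, 0, 0, -0.26, -0.2, 0, 0], [0, 0, 0, -0.26, -0.2, 0, 0], [0, 0, 0, -0.26, -0.2, 0, 0]],
  ],
)

```text
time: 1.13
tool_pos: [0.4347, 0.322, 0.2314]
tcp_rot: [0.67, 3.069, 0.0]
wrist_force: [0.3, 0.6, 0.1]
width: 0.002
grip_force: 0.0
```

play_rows(
  moves=[
    [[0, 0, 0, -0.26, -0.2, 0, 0], [0, 0, 0, -0.26, -0.2, 0, 0], [0, 0, 0, -0.26, -0.2, 0, 0], [0, 0, 0, -0.26, -0.2, 0, 0], [0, 0, 0, -0.26, -0.2, 0, 0]],
  ],
)

```text
time: 1.55
tool_pos: [0.5113, 0.1769, 0.2315]
tcp_rot: [0.67, 3.069, 0.0]
wrist_force: [1.1, 0.6, 0.6]
width: 0.002
grip_force: 0.0
```

play_rows(
  moves=[
    [[0, 0, 0, -0.26, -0.2, 0, 0], [0, 0, 0, -0.26, -0.2, 0, 0], [0, 0, 0, -0.26, -0.2, 0, 0], [0, 0, 0, -0.26, -0.2, 0, 0], [0, 0, 0, -0.26, -0.2, 0, 0]],
  ],
)

```text
time: 1.97
tool_pos: [0.5878, 0.0317, 0.2314]
tcp_rot: [0.67, 3.069, 0.0]
wrist_force: [0.7, 0.0, 0.1]
width: -0.002
grip_force: 0.0
```

play_rows(
  moves=[
    [[0, 0, 0.24, 0, 0, 0, 0], [0, 0, 0.24, 0, 0, 0, 0], [0, 0, 0.24, 0, 0, 0, 0], [0, 0, 0.24, 0, 0, 0, 0], [0, 0, 0.24, 0, 0, 0, 0]],
  ],
)

```text
time: 2.38
tool_pos: [0.5873, 0.033, 0.2312]
tcp_rot: [-1.556, -2.729, 0.0]
wrist_force: [0.6, -1.0, 0.8]
width: -0.005
grip_force: 0.0
```

play_rows(
  moves=[
    [[0, 0, 0.24, 0, 0, 0, 0], [0, 0, 0.24, 0, 0, 0, 0], [0, 0, 0.24, 0, 0, 0, 0], [0, 0, 0.24, 0, 0, 0, 0], [0, 0, 0.24, 0, 0, 0, 0]],
  ],
)

```text
time: 2.8
tool_pos: [0.5872, 0.0333, 0.2313]
tcp_rot: [2.292, 2.148, 0.0]
wrist_force: [0.1, 0.4, 0.1]
width: 0.005
grip_force: 0.0
```

play_rows(
  moves=[
    [[0, 0, 0.24, 0, 0, 0, 0], [0, 0, 0.24, 0, 0, 0, 0], [0, 0, 0.24, 0, 0, 0, 0], [0, 0, 0.24, 0, 0, 0, 0], [0, 0, 0.24, 0, 0, 0, 0]],
  ],
)

```text
time: 3.22
tool_pos: [0.5872, 0.0333, 0.2313]
tcp_rot: [2.825, 1.375, 0.0]
wrist_force: [0.2, 0.0, 0.2]
width: 0.002
grip_force: 0.0
```

play_rows(
  moves=[
    [[0, 0, 0.24, 0, 0, 0, 0], [0, 0, 0.24, 0, 0, 0, 0], [0, 0, 0.24, 0, 0, 0, 0], [0, 0, 0.12, 0, 0, 0, 0], [0, 0, 0, 0, 0, 0, 0]],
  ],
)

```text
time: 3.63
tool_pos: [0.5872, 0.0333, 0.2313]
tcp_rot: [-3.048, -0.763, 0.0]
wrist_force: [0.4, -0.9, 0.4]
width: 0.002
grip_force: 0.0
```

```bash
cat >> h.py <<'E'
from scipy.spatial.transform import Rotation as Ro
HL=np.array([.595,.087]);HR=np.array([.562,-.1275])
def goal(H,a,r,d,z,flip=False):
    """deltas in tool axes to stand at r along bar, d on the clockwise side; returns shift rows /0.1 and yaw error"""
    s=bot.read_state(); M=Ro.from_rotvec(s['tcp_rot']).as_matrix()
    a=np.radians(a);u=np.array([np.cos(a),np.sin(a)]);v=np.array([-u[1],u[0]])
    g=np.r_[H+r*u-d*v,z]; y=np.degrees(np.arctan2(M[1,1],M[0,1]))
    print('t',s['time'],'tcp',s['tool_pos'].round(4),'yaw y',y.round(1),'tilt z',M[:,2].round(3),'F',s['wrist_force'].round(1),'w',s['width'])
    print('goal',g.round(4),'tool-frame shift m',(M.T@(g-s['tool_pos'])).round(4))
E
python3 - <<'E'
from h import *
goal(HL,-62,.045,.0255,.15)
c=vision.read_camera('wrist'); cv2.imwrite('pics/w2.png',c['image'][:,:,::-1])
print(c['K'].tolist(),c['R'].tolist(),c['t'].tolist())
E
```

```text
t 3.6333 tcp [0.5872 0.0333 0.2313] yaw y -61.9 tilt z [-0. -0. -1.] F [ 0.4 -0.9  0.4] w 0.0016748567728626636
goal [0.5936 0.0353 0.15  ] tool-frame shift m [0.0066 0.0013 0.0813]
[[342.84831684687686, 0.0, 314.55790132126634], [0.0, 342.84831684687686, 237.22808259406656], [0.0, 0.0, 1.0]] [[0.47116700101256315, -0.8820439873536048, 0.0002480527854722065], [-0.8416477058722975, -0.4495040963492686, 0.2992911735503215], [-0.2638764793548843, -0.14122489772906321, -0.9541617954543611]] [-0.2474453353489729, 0.47013247151409, 0.540182715259186]
```

View pics/w2.png

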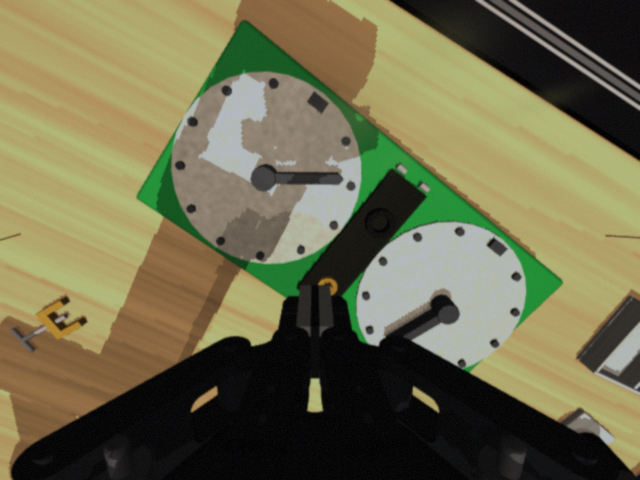

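Run:
```python
from h import *
c=vision.read_camera('wrist')
P={}
for n,p,z in [('hubL',(263,177),.077),('tipL',(341,178),.075),('blkL',(317,102),.059),('hubR',(448,313),.077),('blkR',(497,246),.059),('tyre',(378,219),.069),('pinion',(327,285),.07)]:
    P[n]=ray(c,p,z)[0]; print(n,P[n].round(4))
for a,b in [('hubL','tipL'),('hubL','blkL'),('hubR','blkR')]:
    v=(P[b]-P[a])[:2]; print(a,b,np.hypot(*v).round(4),np.degrees(np.arctan2(v[1],v[0])).round(1))
```

```text
hubL [0.5994 0.0902 0.077 ]
tipL [0.6304 0.0303 0.075 ]
blkL [0.6757 0.0784 0.059 ]
hubR [ 0.5659 -0.1265  0.077 ]
blkR [ 0.6437 -0.1381  0.059 ]
tyre [ 0.6134 -0.019   0.069 ]
pinion [ 0.5333 -0.0096  0.07  ]
hubL tipL 0.0675 -62.7
hubL blkL 0.0773 -8.8
hubR blkR 0.0787 -8.4
```

play_rows(
  moves=[
    [[0, 0, 0, 0.08, 0, 0.3, 0], [0, 0, 0, 0, 0, 0.35, 0], [0, 0, 0, 0, 0, 0.35, 0], [0, 0, 0, 0, 0, 0.25, 0], [0, 0, 0, 0, 0, 0.1, 0]],
  ],
)

```text
time: 4.15
tool_pos: [0.5908, 0.037, 0.0914]
tcp_rot: [-3.045, -0.767, 0.012]
wrist_force: [-1.4, -0.6, -0.2]
width: 0.0
grip_force: 0.0
```

```bash
sed -i 's/^HL=.*/HL=np.array([.597,.0887]);HR=np.array([.564,-.127])/' h.py
python3 - <<'E'
from h import *
goal(HL,-62,.045,.0265,.064)
c=vision.read_camera('wrist'); cv2.imwrite('pics/w3.png',c['image'][:,:,::-1])
E
```

```text
t 4.15 tcp [0.5908 0.037  0.0914] yaw y -61.7 tilt z [-0.008 -0.    -1.   ] F [-1.4 -0.6 -0.2] w 0.0004520400184034945
goal [0.5947 0.0365 0.064 ] tool-frame shift m [0.0034 0.0024 0.0274]
```

View pics/w3.png

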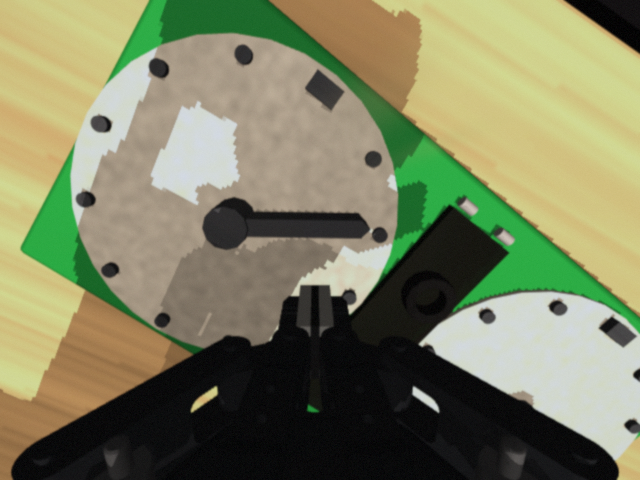

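play_rows(
  moves=[
    [[0, 0, 0, 0, 0, 0, 0], [0, 0, 0, 0, 0, 0, 0]],
  ],
)

```text
time: 4.37
tool_pos: [0.5958, 0.0371, 0.0981]
tcp_rot: [3.046, 0.765, 0.004]
wrist_force: [0.0, -0.2, 0.1]
width: 0.001
grip_force: 0.0
```

play_rows(
  moves=[
    [[0, 0, 0, 0, 0, 0.15, 0], [0, 0, 0, 0, 0, 0.1, 0], [0, 0, 0, 0, 0, 0.09, 0], [0, 0, 0, 0, 0, 0, 0], [0, 0, 0, 0, 0, 0, 0]],
  ],
)

```text
time: 4.78
tool_pos: [0.5941, 0.0371, 0.0622]
tcp_rot: [-3.047, -0.765, 0.001]
wrist_force: [0.0, -0.1, -0.8]
width: 0.002
grip_force: 0.0
```

Run:
```python
from h import *
goal(HL,-62,.045,.0155,.064)
```

```text
t 4.7833 tcp [0.5941 0.0371 0.0622] yaw y -61.8 tilt z [-0.001 -0.    -1.   ] F [ 0.  -0.1 -0.8] w 0.0018592853405446854
goal [0.6044 0.0417 0.064 ] tool-frame shift m [ 0.0113  0.0008 -0.0018]
```

play_rows(
  moves=[
    [[0, 0, 0, 0.06, 0, -0.02, 0], [0, 0, 0, 0.05, 0.01, 0, 0], [0, 0, -0.2, 0.046, 0.013, 0, 0], [0, 0, -0.2, 0.046, 0.013, 0, 0], [0, 0, -0.2, 0.046, 0.013, 0, 0]],
  ],
)

```text
time: 5.2
tool_pos: [0.6195, 0.0459, 0.0653]
tcp_rot: [2.895, 1.219, 0.002]
wrist_force: [-0.8, -1.5, 0.5]
width: 0.001
grip_force: 0.4
```

play_rows(
  moves=[
    [[0, 0, -0.2, 0.046, 0.013, 0, 0], [0, 0, -0.2, 0.046, 0.013, 0, 0], [0, 0, -0.2, 0.046, 0.013, 0, 0], [0, 0, -0.1, 0.023, 0.007, 0, 0], [0, 0, 0, 0, 0, 0, 0]],
  ],
)

```text
time: 5.62
tool_pos: [0.6331, 0.0563, 0.0652]
tcp_rot: [2.641, 1.699, 0.003]
wrist_force: [-0.5, 0.9, 0.6]
width: -0.001
grip_force: 0.0
```

Run:
```python
from h import *
goal(HL,-24,.045,.0155,.064)
c=vision.read_camera('wrist'); cv2.imwrite('pics/w4.png',c['image'][:,:,::-1])
```

```text
t 5.6167 tcp [0.6331 0.0563 0.0652] yaw y -24.5 tilt z [ 0.002  0.    -1.   ] F [-0.5  0.9  0.6] w -0.0012462958658655753
goal [0.6318 0.0562 0.064 ] tool-frame shift m [-0.0006 -0.0012  0.0012]
```

View pics/w4.png

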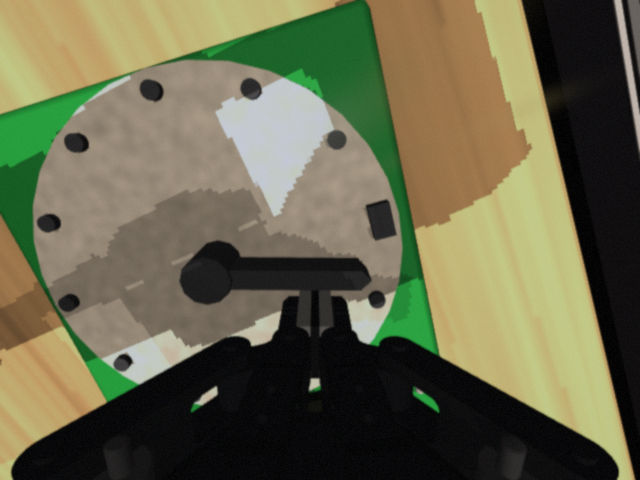

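play_rows(
  moves=[
    [[0, 0, -0.15, 0.035, 0.01, 0, 0], [0, 0, -0.15, 0.035, 0.01, 0, 0], [0, 0, -0.15, 0.035, 0.01, 0, 0], [0, 0, -0.1, 0.023, 0.007, 0, 0], [0, 0, 0, 0, 0, 0, 0]],
  ],
)

```text
time: 6.08
tool_pos: [0.6397, 0.067, 0.0647]
tcp_rot: [2.385, 2.043, 0.001]
wrist_force: [1.2, 0.6, -0.3]
width: -0.001
grip_force: 0.0
```

Run:
```python
from h import *
goal(HL,-8.7,.045,.0155,.064)
c=vision.read_camera('wrist'); cv2.imwrite('pics/w5.png',c['image'][:,:,::-1])
```

```text
t 6.0833 tcp [0.6397 0.067  0.0647] yaw y -8.8 tilt z [ 0.001  0.    -1.   ] F [ 1.2  0.6 -0.3] w -0.001175735578782688
goal [0.6391 0.0666 0.064 ] tool-frame shift m [-0.0005 -0.0005  0.0007]
```

View pics/w5.png

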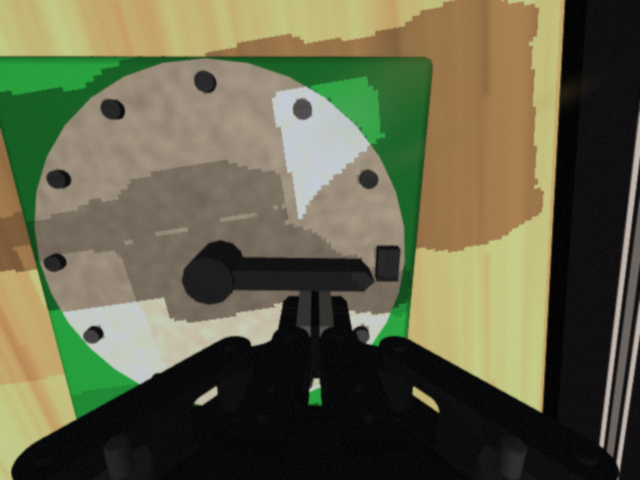

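Run:
```python
from h import *
c=vision.read_camera('wrist')
h=ray(c,(207,280),.077)[0]; t=ray(c,(371,272),.075)[0]; b=ray(c,(387,262),.059)[0]
print(h,t,b)
for p in (t,b):
    v=p-h; print(np.hypot(v[0],v[1]),np.degrees(np.arctan2(v[1],v[0])))
st=[ray(c,p,.057)[0][:2] for p in [(302,108),(204,81),(112,108),(58,179),(54,262),(93,334),(368,179)]]
A=np.array(st); x=np.linalg.lstsq(np.c_[2*A,np.ones(len(A))],(A**2).sum(1),rcond=None)[0]; C=x[:2]; print('centre',C, np.sqrt(x[2]+C@C))
d=A-C; print(np.degrees(np.arctan2(d[:,1],d[:,0])))
for p in (t,b): v=p[:2]-C; print(np.degrees(np.arctan2(v[1],v[0])))
```

```text
[0.59780113 0.09033073 0.077     ] [0.66599386 0.08237421 0.075     ] [0.67567469 0.0790168  0.059     ]
0.06865533205375884 -6.655005184784519
0.07869114547456217 -8.266433943004408
centre [0.59818942 0.09066607] 0.07836230813157817
[  50.99614581   81.16365194  110.97606303  141.32696815  171.2214419
 -158.77474831   20.76907079]
-6.972129505575407
-8.549919740902565
```

play_rows(
  moves=[
    [[0, 0, 0, -0.06, 0, 0, 0], [0, 0, 0, -0.06, 0, 0, 0], [0, 0, 0, 0, 0, -0.25, 0], [0, 0, 0, 0, 0, -0.3, 0], [0, 0, 0, 0, 0, -0.25, 0]],
  ],
)

```text
time: 6.6
tool_pos: [0.6366, 0.0539, 0.145]
tcp_rot: [-2.387, -2.042, 0.002]
wrist_force: [-0.1, 0.4, 0.4]
width: -0.001
grip_force: 0.0
```

play_rows(
  moves=[
    [[0, 0, 0, -0.31, -0.16, 0, 0], [0, 0, 0, -0.31, -0.16, 0, 0], [0, 0, 0, -0.31, -0.16, 0, 0], [0, 0, 0, -0.31, -0.16, 0, 0], [0, 0, 0, -0.31, -0.16, 0, 0]],
  ],
)

```text
time: 7.02
tool_pos: [0.5329, -0.0876, 0.1444]
tcp_rot: [2.386, 2.043, -0.0]
wrist_force: [0.0, 0.8, -0.3]
width: 0.005
grip_force: 0.0
```

play_rows(
  moves=[
    [[0, 0, 0.2, 0, 0, 0, 0], [0, 0, 0.2, 0, 0, 0, 0], [0, 0, 0.18, 0, 0, 0, 0], [0, 0, 0, 0, 0, 0, 0]],
  ],
)

```text
time: 7.35
tool_pos: [0.5338, -0.087, 0.1444]
tcp_rot: [2.66, 1.672, 0.0]
wrist_force: [1.2, 0.2, 0.1]
width: -0.003
grip_force: 0.0
```

```bash
sed -i 's/^HL=.*/HL=np.array([.598,.0905]);HR=np.array([.565,-.127])/' h.py
python3 - <<'E'
from h import *
goal(HR,154.5,.045,.0265,.064)
c=vision.read_camera('wrist'); cv2.imwrite('pics/w6.png',c['image'][:,:,::-1])
E
```

```text
t 7.35 tcp [ 0.5338 -0.087   0.1444] yaw y -25.7 tilt z [ 0. -0. -1.] F [1.2 0.2 0.1] w -0.002877379647147303
goal [ 0.5358 -0.0837  0.064 ] tool-frame shift m [0.0038 0.0003 0.0804]
```

View pics/w6.png

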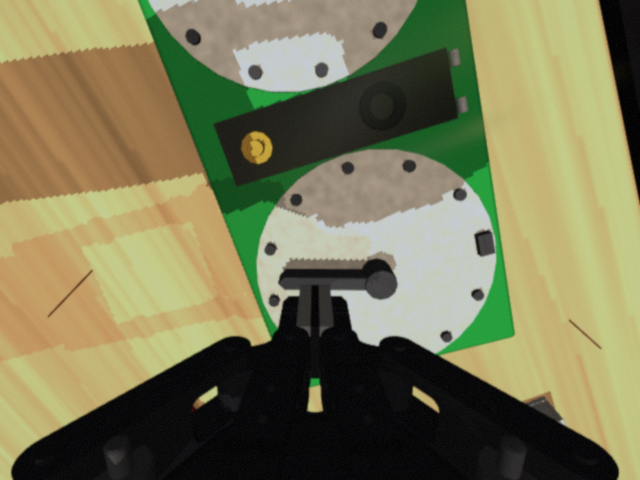

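Run:
```python
from h import *
c=vision.read_camera('wrist')
h=ray(c,(380,282),.077)[0]; t=ray(c,(283,276),.075)[0]; b=ray(c,(485,243),.059)[0]
for p in (h,t,b): print(p.round(4))
for p in (t,b):
    v=p-h; print(np.hypot(v[0],v[1]),np.degrees(np.arctan2(v[1],v[0])))
p=c['K']@(c['R']@np.array([.5358,-.0837,.064])+c['t']); print(p[:2]/p[2])
```

```text
[ 0.5647 -0.1248  0.077 ]
[ 0.5073 -0.0936  0.075 ]
[ 0.6426 -0.1379  0.059 ]
0.0653843635942722 151.51021738548567
0.07895565752088414 -9.511111813857704
[314.86709003 241.05070481]
```

play_rows(
  moves=[
    [[0, 0, 0, 0.07, 0, 0.2, 0], [0, 0, 0, 0, 0, 0.25, 0], [0, 0, 0, 0, 0, 0.2, 0], [0, 0, 0, 0, 0, 0.14, 0], [0, 0, 0, 0, 0, 0, 0]],
  ],
)

```text
time: 7.87
tool_pos: [0.5343, -0.079, 0.0616]
tcp_rot: [-2.65, -1.678, 0.008]
wrist_force: [-1.1, 0.1, 0.6]
width: -0.002
grip_force: 0.0
```

Run:
```python
from h import *
goal(HR,154.5,.045,.0155,.064)
```

```text
t 7.8667 tcp [ 0.5343 -0.079   0.0616] yaw y -25.3 tilt z [-0.007  0.001 -1.   ] F [-1.1  0.1  0.6] w -0.0017754402010738217
goal [ 0.5311 -0.0936  0.064 ] tool-frame shift m [-0.0146  0.0033 -0.0024]
```

play_rows(
  moves=[
    [[0, 0, 0, -0.07, 0, -0.02, 0], [0, 0, 0, -0.075, 0, 0, 0], [0, 0, -0.2, -0.046, -0.013, 0, 0], [0, 0, -0.2, -0.046, -0.013, 0, 0], [0, 0, -0.2, -0.046, -0.013, 0, 0]],
  ],
)

```text
time: 8.28
tool_pos: [0.5237, -0.1054, 0.0692]
tcp_rot: [2.368, 2.06, 0.003]
wrist_force: [1.1, 1.7, -0.3]
width: -0.002
grip_force: 0.4
```

Run:
```python
from h import *
goal(HR,154.5+17.2,.045,.0155,.064)
```

```text
t 8.2833 tcp [ 0.5237 -0.1054  0.0692] yaw y -8.0 tilt z [ 0.003 -0.001 -1.   ] F [ 1.1  1.7 -0.3] w -0.002080880149265776
goal [ 0.5227 -0.1052  0.064 ] tool-frame shift m [ 0.0001 -0.0011  0.0052]
```

play_rows(
  moves=[
    [[0, 0, -0.2, -0.046, -0.013, 0.02, 0], [0, 0, -0.2, -0.046, -0.013, 0.01, 0], [0, 0, -0.2, -0.046, -0.013, 0, 0], [0, 0, -0.2, -0.046, -0.013, 0, 0], [0, 0, -0.2, -0.046, -0.013, 0, 0]],
  ],
)

```text
time: 8.7
tool_pos: [0.5185, -0.1286, 0.0662]
tcp_rot: [1.785, 2.582, 0.002]
wrist_force: [0.7, 1.6, -0.5]
width: 0.002
grip_force: 0.5
```

play_rows(
  moves=[
    [[0, 0, -0.2, -0.046, -0.013, 0, 0], [0, 0, -0.2, -0.046, -0.013, 0, 0], [0, 0, -0.2, -0.046, -0.013, 0, 0], [0, 0, -0.2, -0.046, -0.013, 0, 0], [0, 0, 0, 0, 0, 0, 0]],
  ],
)

```text
time: 9.12
tool_pos: [0.5233, -0.1476, 0.0663]
tcp_rot: [1.24, 2.883, -0.0]
wrist_force: [-0.6, -0.0, -0.2]
width: -0.001
grip_force: 0.0
```

Run:
```python
from h import *
goal(HR,154.5+68.75,.045,.0155,.064)
c=vision.read_camera('wrist'); cv2.imwrite('pics/w7.png',c['image'][:,:,::-1])
```

```text
t 9.1167 tcp [ 0.5233 -0.1476  0.0663] yaw y 43.4 tilt z [ 0.003 -0.001 -1.   ] F [-0.6 -0.  -0.2] w -0.0011207275809059255
goal [ 0.5216 -0.1465  0.064 ] tool-frame shift m [ 0.0019 -0.0005  0.0023]
```

View pics/w7.png

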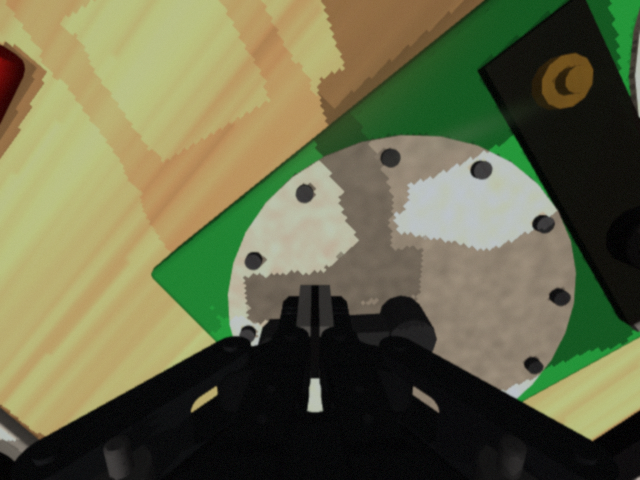

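play_rows(
  moves=[
    [[0, 0, -0.2, -0.046, -0.013, 0, 0], [0, 0, -0.2, -0.046, -0.013, 0, 0], [0, 0, -0.2, -0.046, -0.013, 0, 0], [0, 0, -0.2, -0.046, -0.013, 0, 0], [0, 0, -0.15, -0.035, -0.01, 0, 0]],
  ],
)

```text
time: 9.58
tool_pos: [0.5363, -0.1641, 0.0652]
tcp_rot: [0.528, 3.096, -0.0]
wrist_force: [-0.6, -0.2, 0.1]
width: -0.003
grip_force: 0.5
```

play_rows(
  moves=[
    [[0, 0, -0.15, -0.035, -0.01, 0, 0], [0, 0, -0.12, -0.028, -0.008, 0, 0], [0, 0, 0, 0, 0, 0, 0], [0, 0, 0, 0, 0, 0, 0]],
  ],
)

```text
time: 9.92
tool_pos: [0.5419, -0.1676, 0.065]
tcp_rot: [0.326, 3.123, -0.001]
wrist_force: [0.1, 0.5, 0.0]
width: -0.001
grip_force: 0.0
```

Run:
```python
from h import *
goal(HR,261.3,.045,.0155,.064)
```

```text
t 9.9167 tcp [ 0.5419 -0.1676  0.065 ] yaw y 78.1 tilt z [ 0.001 -0.001 -1.   ] F [0.1 0.5 0. ] w -0.0009100360524091861
goal [ 0.5429 -0.1691  0.064 ] tool-frame shift m [-0.0013 -0.0013  0.0011]
```

play_rows(
  moves=[
    [[0, 0, 0, 0.06, 0, 0, 0], [0, 0, 0, 0.08, 0, 0, 0], [0, 0, 0, 0, 0, -0.25, 0], [0, 0, 0, 0, 0, -0.3, 0], [0, 0, 0, 0, 0, -0.3, 0]],
  ],
)

```text
time: 10.33
tool_pos: [0.5256, -0.1637, 0.149]
tcp_rot: [-0.323, -3.122, -0.001]
wrist_force: [1.6, -0.7, 0.9]
width: 0.002
grip_force: 0.0
```

play_rows(
  moves=[
    [[0, 0, 0, 0.2, 0, -0.2, 0], [0, 0, 0, 0.3, 0, -0.2, 0], [0, 0, 0, 0.2, 0, 0, 0], [0, 0, 0, 0, 0, 0, 0], [0, 0, 0, 0, 0, 0, 0]],
  ],
)

```text
time: 10.75
tool_pos: [0.4581, -0.1499, 0.1895]
tcp_rot: [0.323, 3.124, -0.0]
wrist_force: [0.9, -0.6, -0.1]
width: 0.002
grip_force: 0.0
```

Run:
```python
from h import *
s=bot.read_state(); print(s['tool_pos'],s['time'])
c=vision.read_camera('top')
a=cv2.resize(c['image'][130:280,220:440,::-1],None,fx=3,fy=3)
cv2.imwrite('pics/t8.png',a)
```

```text
[ 0.45813023 -0.14991639  0.18947539] 10.75
```

View pics/t8.png

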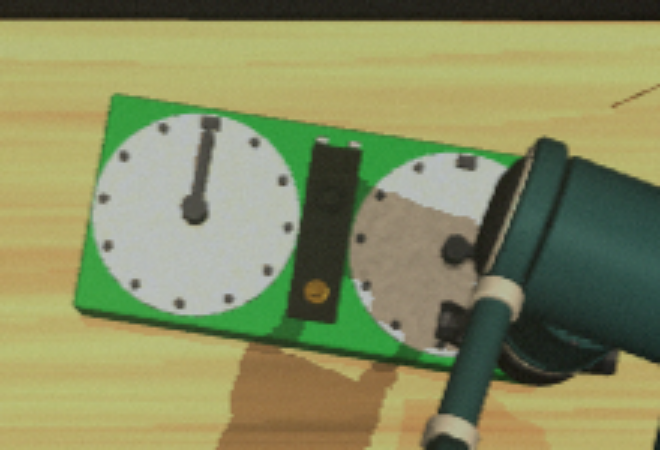

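play_rows(
  moves=[
    [[0, 0, 0, 0, 0.35, -0.1, 0], [0, 0, 0, 0, 0.35, -0.1, 0], [0, 0, 0, 0, 0.35, 0, 0], [0, 0, 0, 0, 0.35, 0, 0], [0, 0, 0, 0, 0.35, 0, 0]],
  ],
)

```text
time: 11.22
tool_pos: [0.4957, 0.0227, 0.2088]
tcp_rot: [-0.323, -3.125, -0.0]
wrist_force: [0.2, 0.7, -0.0]
width: -0.001
grip_force: 0.0
```

play_rows(
  moves=[
    [[0, 0, 0, 0, 0.35, 0, 0], [0, 0, 0, 0, 0.35, 0, 0], [0, 0, 0, 0, 0.35, 0, 0], [0, 0, 0, 0, 0, 0, 0], [0, 0, 0, 0, 0, 0, 0]],
  ],
)

```text
time: 11.63
tool_pos: [0.5165, 0.1257, 0.2081]
tcp_rot: [-0.316, -3.124, 0.001]
wrist_force: [-0.4, -0.4, -0.6]
width: -0.003
grip_force: 0.0
```

Run:
```python
from h import *
s=bot.read_state(); print(s['tool_pos'],s['time'])
c=vision.read_camera('top'); g=c['image'].max(2)
x0=ray(c,(285,199.5),.077)[0]
for n,H in (('L',np.array([.5955,.0875])),('R',np.array([.562,-.1275]))):
    vv,uu=np.nonzero(g<120); P=ray(c,np.c_[uu,vv],.075)[:,:2]-H
    r=np.hypot(*P.T); hub=r<.016; print(n,'hub',(P[hub].mean(0)+H).round(4),hub.sum())
    Q=P-P[hub].mean(0); r=np.hypot(*Q.T); k=(r>.02)&(r<.066); a=np.degrees(np.arctan2(Q[k,1],Q[k,0]))
    print(k.sum(),np.histogram(a,24,(-180,180))[0], 'median',np.median(a),'target',-8.6 if n=='L' else -98.6)
```

```text
[0.51654517 0.12567365 0.20809807] 11.6333
L hub [0.5955 0.0899] 97
990 [62  9  0  0  0  0  0  0  0  0 23 62 56 56 47 48 58 82 74 84 81 81 82 85] median 89.51686691735648 target -8.6
R hub [ 0.5609 -0.1286] 84
92 [ 0  0  0  0 10 78  4  0  0  0  0  0  0  0  0  0  0  0  0  0  0  0  0  0] median -97.82225369238289 target -98.6
```

```bash
python3 -c "
from workcell import bot
print(bot.finish_job())"
```

```text
the job is handed in; nothing more can be done
None
```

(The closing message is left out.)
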